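# Make up two packaging kits, one in a caddy on the roller lane

### The job

First take the empty carrying caddy by its handle and set it on the high end of the sloped roller lane, release it and let it roll on its own down to the stop. Then make up the two kits, everything standing upright: in the caddy at the stop, the capped clear tube in the compartment next to the stop and the black flanged plug in the other compartment; in the fixed tray, the square bottle in the small compartment and the round jar in the large one. Leave the roll of tape where it lies.

Things in the scene. Friction and masses are not known exactly. Their poses are not given: they have to be found in the camera images.
- lane: Fixed roller lane 320 x 108 mm, 13 free rollers. Origin on the bench under its middle, x uphill along it. Roller tops at z = 50 mm + 0.1 x (slope 0.1 rad), up to x = 138 mm. Stop plate at the low end: inner face x = -150, top z = 70 mm. Side rails 92 mm apart inside, 15 mm above the rollers. Set the caddy along it, centre near x = 60 (over 20); let go, it rolls at about 0.1 m/s to x = -73 mm.
- tray: Grey kit tray fixed on the bench, 146 x 84 mm, walls 20 mm high and 4 mm thick, floor 4 mm thick. Origin at the centre of its underside, x along its length. Two compartments, each 76 mm wide in y: the small one (54 mm long) centred at x = -42 mm, the large one (80 mm long) at x = +29 mm.
- caddy: Loose grey caddy 150 x 76 mm, walls 24 mm high, walls and floor 4 mm thick, 250 g, same either way round. Origin at the centre of its underside, x along its length. Across its middle the handle, an upright plate 10 mm thick (x), 68 mm wide (y), top 65 mm above the underside. Either side of it a compartment 66 x 68 mm, centred at x = -38 and +38 mm.
- tube: Clear round tube with a thick white foot and a black cap, standing, 38 mm diameter (cap 39 mm), 78 mm tall, 60 g. Origin at the centre of its underside, z up to the cap.
- plug: Black flanged plug, standing on its flange: flange 44 mm diameter and 12 mm thick, above it a stem 26 mm diameter, 56 mm tall in all, about 50 g. Origin at the centre of the flange's underside, z up.
- jar: White round jar with a flat black lid, 58 mm diameter, 52 mm tall, about 100 g. Origin at the centre of its underside, z up.
- bottle: White square bottle with a small black cap: body 36 x 36 mm and 60 mm tall, cap 22 mm diameter, 74 mm in all, about 80 g. Origin at the centre of its underside, x and y square to its sides.
- tape: Roll of tan tape lying flat among the stock, 72 mm outside diameter, 20 mm high, open in the middle. A bystander: not to be moved. Origin at the centre of its underside.
Things that resemble listed ones, but are neither listed nor needed, are in the scene too. Leave any blue or yellow look-alike of the bottle alone.

How it is judged:
On the way, in this order (a step that is already met when the one before it is completed fails the run):
1. the empty caddy is set on the rollers at the high end of the lane, lying along it, before any stock is in a kit (x of caddy in the frame of lane between 0.02 and 0.1 m and y of caddy in the frame of lane between -0.013 and 0.013 m and z of caddy in the frame of lane between 0.04 and 0.066 m and angle between the x axis of caddy and the x axis of lane, either way round below 0.3 rad and contact force between caddy and lane above 0.3 N and horizontal distance between each of tube, plug, jar, bottle and caddy above 0.1 m and horizontal distance between each of tube, plug, jar, bottle and tray above 0.1 m), for 0.05 s.
2. the caddy, still empty and let go, has rolled to the stop and rests there (x of caddy in the frame of lane between -0.085 and -0.064 m and y of caddy in the frame of lane between -0.013 and 0.013 m and z of caddy in the frame of lane between 0.035 and 0.05 m and linear speed of caddy below 0.02 m/s and contact force between the fingers and caddy below 0.2 N and horizontal distance between each of tube, plug, jar, bottle and caddy above 0.1 m and horizontal distance between each of tube, plug, jar, bottle and tray above 0.1 m), for 0.2 s.
At the end, for the whole second after the job is handed in: Caddy on the rollers against the stop (within 9 mm); tube in its compartment next to the stop, plug in the other; square bottle in the tray's small compartment, jar in the large one; all four on the floor, upright within 0.25 rad, at rest; tape within 30 mm of its start (x of caddy in the frame of lane between -0.085 and -0.064 m and y of caddy in the frame of lane between -0.013 and 0.013 m and z of caddy in the frame of lane between 0.035 and 0.05 m and x of tube in the frame of lane between -0.142 and -0.083 m and x of plug in the frame of lane between -0.067 and -0.008 m and y of tube in the frame of caddy between -0.036 and 0.036 m and z of tube in the frame of caddy between -0.002 and 0.013 m and angle between each of tube, plug, bottle, jar's own z axis and vertical below 0.25 rad and y of plug in the frame of caddy between -0.036 and 0.036 m and z of plug in the frame of caddy between -0.002 and 0.013 m and x of bottle in the frame of tray between -0.066 and -0.018 m and x of jar in the frame of tray between -0.006 and 0.064 m and y of bottle in the frame of tray between -0.036 and 0.036 m and z of bottle in the frame of tray between 0 and 0.011 m and y of jar in the frame of tray between -0.036 and 0.036 m and z of jar in the frame of tray between 0 and 0.011 m and linear speed of each of caddy, tube, plug, jar, bottle below 0.02 m/s and distance of tape from where it was at the start of the episode below 0.03 m); the robot touches nothing.
It fails at once if the caddy is held or pushed on its way down the rollers (x of caddy in the frame of lane between -0.06 and -0.025 m and y of caddy in the frame of lane between -0.02 and 0.02 m and z of caddy in the frame of lane between 0.03 and 0.06 m and contact force between the fingers and caddy above 1 N).
It fails at once if the roll of tape is moved by more than 30 mm (distance of tape from where it was at the start of the episode above 0.03 m).
It also fails if it takes over 128 s, if anything falls off the work surface, if the arm or the gripper's body presses on something with over 40 N, if the wrist force passes 120 N, or if a joint passes its speed limit or range.

### The arm

A 6-joint arm with a two-finger parallel gripper is mounted at the origin on the work surface. World frame = base frame: x ahead of the robot, y to its left, z up, the work surface at z = 0. Lengths are in m, angles in rad, forces in N, time in s.
With the tool pointing down it reaches from about 0.25 to 0.775 m from the base axis. Payload 4 kg.
Tool frame: the origin (TCP) lies between the finger pads; the fingertips stand 22 mm ahead of it and the grasp point (between the pads) lies 3 mm ahead of it (env.tip_extent is the distance from the TCP to the fingertips, in m); z points along the fingers, y is the line along which they close (so a half turn about z gives the same grasp; the last joint's range is limited). The gripper opens to 85 mm and grips with 20 to 120 N. Pads are 22 mm wide; open, the fingers measure 114 mm over their backs; the gripper's body (76 mm by 85 mm) begins 54 mm behind the grasp point. The pads swing forward as they close: fully open they stand 13 mm farther back than shut.
Start: joints at [1.075, 0.087, 1.371, -0, 1.684, -0.103], TCP at [0.211, 0.508, 0.253] pointing down, gripper open.
Joint ranges: [-3.1, 3.1], [-0.76, 2.03], [0.27, 2.55], [-1.08, 4.22], [0.17, 2.65], [-2.57, 2.57]. Speed limits (rad/s): [2.79, 2.79, 3.14, 3.14, 3.14, 3.14].

### API

Orientations are given as a unit quaternion [x, y, z, w].
In Python, from rig import env, viewer, job gives the robot as it stands.
- The arm moves only by the tool play_rows, never from a script. Its argument "rows" is a list of rows, each a list of 2 entries, a list of its own where there are three numbers: the shift along the world's x, y, z in mm, then the turn about the world's z in rad. In form: [[[x, y, z], turn], ...]. A call has 1 to 10 rows; each row shifts and turns the commanded pose from where the row before left it; what a row does not reach is not made up. A row lasts 1/10 s, in which the tool goes at most 50 mm and 8.59 degrees, less where a joint would pass 70% of its speed; a pose out of reach is approached as far as the arm can. A call with a gripper value outside its range is refused whole. "grip" is the opening, from -1 (shut) to 1 (fully open), set as the call begins (left out, the last holds). The fingers move at their own pace and stop on an object; "force" is the grip in N (left out, the last holds). Time passes only in rows, so rows that do not move let the fingers close. It gives the time, the measured TCP pose, the force, the opening and the grip force at its end, in the units of the state.
- env.read_state(): the state, without advancing time (a new reading comes with each control period).
- viewer.grab_frame(name): name is "scene" or "side" or "wrist"; returns a dict with "color" (384x512x3 uint8, red, green, blue), "K" (3x3 intrinsics, pixels), "R" (3x3) and "t" (3): a world point X has camera coordinates R X + t. Camera axes: x right, y down, z forward; pixel columns grow to the right and rows downward; lengths in m; the calibration is good to about 2 mm. A picture is of the moment at which its call begins. There is no depth.
- job.sign_off(): hands the job in; it is judged then, once.
The state is a dict: "time": time; "joint_pos": joint angles; "qvel": joint speeds; "joint_torque": joint torques, N m; "eef_pos": TCP position; "ee_rot": TCP orientation; "ft_force": force on the tool from outside, world axes, zero at the start; "wrist_torque": the same for the moment, N m; "grip_width": opening from 0.0 (shut) to 1.0 (fully open); "finger_force": force on a finger pad.
Only numpy, scipy, OpenCV 4.12 (cv2) and the standard library are available. Lean on these libraries where they do the work, as an engineer would, in place of code of your own. Each camera call takes 0.05 s, during which the arm holds its last target. There are 200 camera calls.

## Working session

There is one attempt and no reset: what is moved stays moved. The work goes in short steps, Python scripts to look and compute and a tool call to move; the robot and the scene stay as the last step left them, time stands still between calls to the robot, and variables do not carry over. Pictures are saved under pics/ and viewed, at most 18 in all, crops included, and the job is handed in when it is done.

Besides the shell and the picture viewer there is one more tool, called after "Request:" by a JSON object that holds its "method" and its "body". play_rows: Moves the arm, as the interface text tells. Its arguments: {"type":"object","properties":{"rows":{"type":"array","items":{"type":"array"}},"grip":{"type":"number"},"force":{"type":"number"}},"required":["rows"]}

```bash
mkdir -p pics
cat > h.py <<'E'
import numpy as np, cv2
from rig import env, viewer, job
def grab(n,f=None):
    d=viewer.grab_frame(n)
    if f: cv2.imwrite('pics/'+f,cv2.cvtColor(d['color'],cv2.COLOR_RGB2BGR)); np.savez('pics/'+f+'.npz',**d)
    return d
def ray(d,uv,z):
    K,R,t=map(np.asarray,(d['K'],d['R'],d['t'])); c=-R.T@t
    r=R.T@np.linalg.inv(K)@np.array([uv[0],uv[1],1.]); return c+r*(z-c[2])/r[2]
def proj(d,X):
    p=np.asarray(d['K'])@(np.asarray(d['R'])@np.asarray(X,float)+d['t']); return p[:2]/p[2]
E
python3 - <<'E'
from h import *
for n in('scene','side','wrist'):
    d=grab(n,n+'0.png'); print(n,-np.array(d['R']).T@d['t'],d['K'][0][0])
a=[cv2.imread(f'pics/{n}0.png') for n in('scene','side')]
for n,i in zip('ab',a): cv2.imwrite(f'pics/{n}.png',cv2.resize(i,(800,600),interpolation=cv2.INTER_CUBIC))
print(env.read_state())
E
```

```text
scene [1.00148798 0.78179649 0.60682954] 394.10424365909995
side [ 0.22398779 -0.68603109  0.63384379] 414.65941624564414
wrist [0.13225342 0.54140383 0.37372398] 313.53939804904047
{'time': 0.15, 'joint_pos': array([ 1.07490512e+00,  8.78235511e-02,  1.37189229e+00,  1.79876029e-05,
        1.68358198e+00, -1.03105674e-01]), 'qvel': array([ 0.00186931, -0.00206542, -0.0059152 ,  0.00080366, -0.00238647,
        0.00200167]), 'joint_torque': array([ 1.73777076e-03, -3.52371597e+01, -3.13680911e+01, -1.38374294e-04,
        8.02469876e-03,  2.27388711e-05]), 'eef_pos': array([0.21036441, 0.50782346, 0.25239454]), 'ee_rot': array([ 1.95131662e-01,  9.80776686e-01, -8.11995810e-04, -2.60087486e-04]), 'ft_force': array([-0.21430283,  0.83321662, -0.31355385]), 'wrist_torque': array([ 0.03214542, -0.00600791,  0.02844993]), 'finger_force': 0.0, 'grip_width': 0.9998173567602487}
```

View pics/a.png

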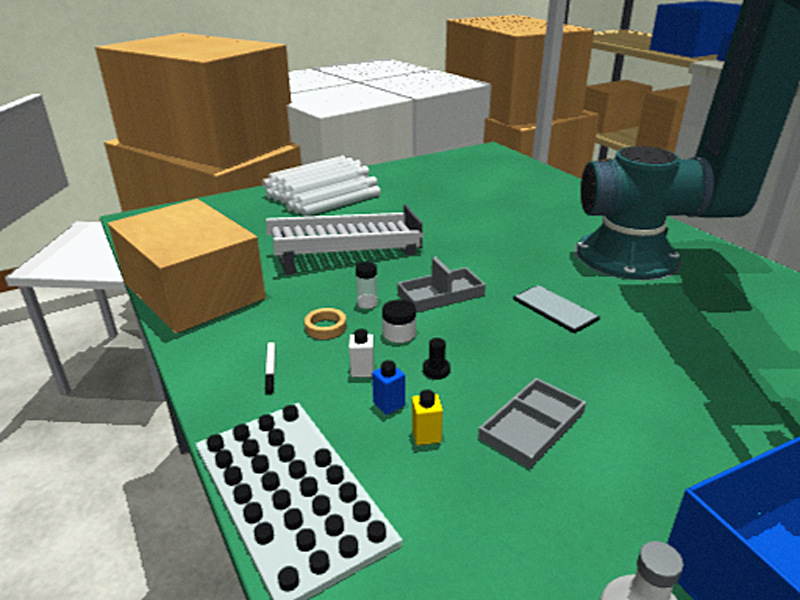

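View pics/b.png

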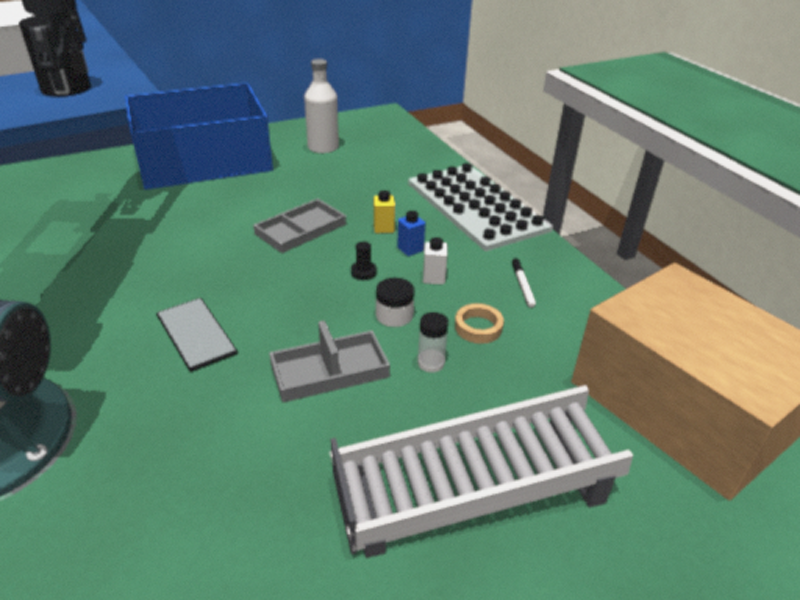

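The overviews show lane, caddy, tube (431,340 in the side view), jar (395,300), white bottle (435,262), plug (363,260), tray (300,225), tape (480,322), and the blue and yellow look-alikes. I'll make first estimates from them.

```bash
cat > m0.py <<'E'
from h import *
s=dict(np.load('pics/side0.png.npz')); c=dict(np.load('pics/scene0.png.npz'))
P=lambda d,u,v,z:np.round(ray(d,(u*.64-.2,v*.64-.2),z)*1000)[:2]
S=[('caddy handle top',s,329,343,.065),('caddy handle',c,443,271,.06),('cad LB',s,271,350,.024),('cad RB',s,380,334,.024),('cad RF',s,388,368,.024),('cad LF',s,284,390,.024),
('tube top',s,434,321,.078),('tube top',c,366,268,.078),('plug top',s,363,246,.056),('plug top',c,436,342,.056),
('jar top',s,395,290,.052),('jar top',c,399,309,.052),('bottle cap top',s,436,242,.074),('bottle cap',c,361,335,.074),
('tape top c',s,480,319,.02),('tape',c,326,321,.02),('trayL',s,254,224,.02),('trayB',s,318,203,.02),('trayR',s,346,217,.02),('trayF',s,283,240,.02),
('lane stop far/top',s,334,442,.07),('lane stop near',s,352,530,.07),('railnear hi',s,630,458,.078),('rail far hi',s,586,391,.078),
('roller hi far',s,570,402,.063),('roller hi near',s,606,455,.063)]
for n,d,u,v,z in S: print(n,P(d,u,v,z))
E
python3 m0.py
```

```text
caddy handle top [431. -78.]
caddy handle [442. -48.]
cad LB [367. -16.]
cad RB [520. -46.]
cad RF [ 500. -115.]
cad LF [360. -97.]
tube top [ 571. -108.]
tube top [ 574. -100.]
plug top [569. 130.]
plug top [572. 132.]
jar top [568.   7.]
jar top [571.  15.]
bottle cap top [669.  69.]
bottle cap [674.  80.]
tape top c [672. -72.]
tape [675. -59.]
trayL [439. 325.]
trayB [571. 351.]
trayR [600. 282.]
trayF [471. 254.]
lane stop far/top [ 375. -240.]
lane stop near [ 352. -349.]
railnear hi [ 655. -399.]
rail far hi [ 676. -298.]
roller hi far [ 658. -295.]
roller hi near [ 645. -376.]
```

View pics/wrist0.png

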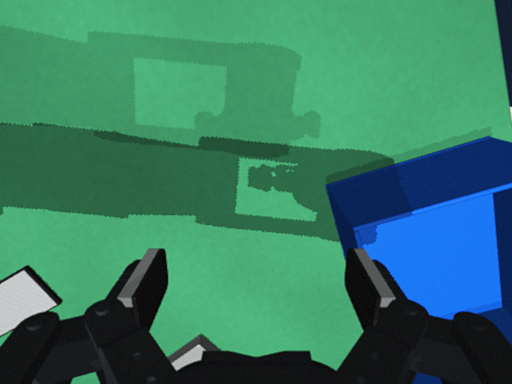

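The wrist view shows only the table and its bin. The two overview cameras agree to within 10 mm or so, so I'll go to the caddy and look from close by.

Request:
{"method": "play_rows", "body": {"rows": [[[12,-40,0],-0.1],[[12,-40,0],-0.1],[[14,-42,0],-0.1],[[14,-42,0],-0.1],[[16,-42,0],-0.1],[[16,-42,0],-0.1],[[16,-42,0],-0.1],[[16,-42,0],-0.1],[[16,-42,0],-0.1],[[16,-42,0],-0.1]], "grip": 1, "force": 40}}

```text
time: 1.15
eef_pos: [0.3586, 0.0904, 0.2533]
ee_rot: [0.643, 0.766, 0.0, 0.0]
ft_force: [1.6, 0.5, -0.5]
grip_width: 1.001
finger_force: 0.0
```

Request:
{"method": "play_rows", "body": {"rows": [[[18,-42,0],-0.1],[[18,-42,0],-0.1],[[18,-42,0],-0.1],[[17,-42,0],-0.05],[[0,0,0],0],[[0,0,0],0]]}}

```text
time: 1.75
eef_pos: [0.4293, -0.0765, 0.2527]
ee_rot: [0.766, 0.643, -0.0, -0.001]
ft_force: [-0.8, 0.2, 0.2]
grip_width: 1.003
finger_force: 0.0
```

Run:
```python
from h import *
d=grab('wrist','w1.png'); s=env.read_state(); print(s['eef_pos'],s['ee_rot'])
print(np.round(d['R'],2),-np.array(d['R']).T@d['t'])
```

```text
[ 0.4291971  -0.07562868  0.25288202] [ 7.65299211e-01  6.43674287e-01 -1.12641551e-04 -7.19183249e-04]
[[ 0.98 -0.17 -0.  ]
 [-0.16 -0.93  0.33]
 [-0.06 -0.32 -0.95]] [0.44416368 0.00774313 0.37419239]
```

View pics/w1.png

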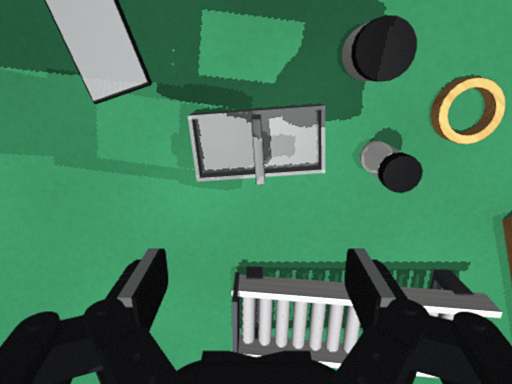

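The wrist view shows the caddy (corners about (189,117), (323,106), (325,172), (198,181)), the tube cap at (401,172), the jar lid at (385,48), the tape at (470,110), and the lane below.

Run:
```python
from h import *
d=dict(np.load('pics/w1.png.npz'))
for n,u,v,z in [('c1',189,117,.024),('c2',323,106,.024),('c3',325,172,.024),('c4',198,181,.024),('h1',257,115,.065),('h2',261,183,.065),('tube',401,172,.078),('jar',385,48,.052),('tape',470,109,.02)]:
    print(n,np.round(ray(d,(u,v),z)*1000)[:2])
```

```text
c1 [364. -20.]
c2 [510. -34.]
c3 [ 504. -108.]
c4 [356. -94.]
h1 [438. -26.]
h2 [431. -95.]
tube [ 569. -103.]
jar [568.  13.]
tape [669. -65.]
```

Request:
{"method": "play_rows", "body": {"rows": [[[5,14,-40],0.075],[[0,0,-50],0],[[0,0,-50],0],[[0,0,-40],0],[[0,0,-20],0],[[0,0,0],0],[[0,0,0],0]]}}

```text
time: 2.5
eef_pos: [0.4347, -0.0609, 0.0541]
ee_rot: [0.74, 0.673, 0.0, 0.0]
ft_force: [-0.6, 0.2, 0.3]
grip_width: 1.004
finger_force: 0.0
```

Request:
{"method": "play_rows", "body": {"rows": [[[0,0,0],0],[[0,0,0],0],[[0,0,0],0],[[0,0,0],0],[[0,0,0],0],[[0,0,0],0]], "grip": -1, "force": 50}}

```text
time: 3.1
eef_pos: [0.4347, -0.062, 0.0538]
ee_rot: [0.741, 0.672, 0.0, 0.0]
ft_force: [-0.4, -0.1, 1.9]
grip_width: 0.115
finger_force: 49.8
```

Request:
{"method": "play_rows", "body": {"rows": [[[0,0,30],0],[[0,0,40],0],[[0,0,50],0],[[0,0,50],0],[[0,0,0],0],[[0,0,0],0]]}}

```text
time: 3.7
eef_pos: [0.4349, -0.062, 0.224]
ee_rot: [0.741, 0.672, 0.001, 0.001]
ft_force: [-0.1, 0.3, -3.8]
grip_width: 0.113
finger_force: 49.6
```

Run:
```python
from h import *
d=grab('wrist','w2.png'); s=env.read_state(); print(s['eef_pos'],s['grip_width'],s['ft_force'])
```

```text
[ 0.43385715 -0.06172183  0.22195308] 0.10608653863049751 [-0.02456725 -0.85104353 -2.96311187]
```

View pics/w2.png

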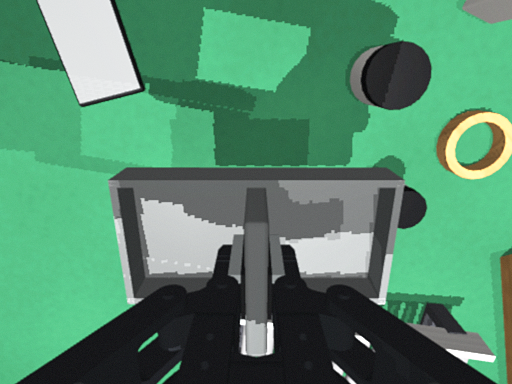

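The caddy is held square on its handle. Next I'll zoom on the lane in both overview images.

Run:
```python
import cv2,numpy as np
s=cv2.imread('pics/side0.png')[240:360,205:410]; c=cv2.imread('pics/scene0.png')[125:180,165:280]
s=cv2.resize(s,None,fx=3.0,fy=3.0,interpolation=cv2.INTER_CUBIC); c=cv2.resize(c,None,fx=4,fy=4,interpolation=cv2.INTER_CUBIC)
o=np.zeros((s.shape[0]+c.shape[0],s.shape[1],3),np.uint8); o[:s.shape[0]]=s; o[s.shape[0]:,:c.shape[1]]=c; cv2.imwrite('pics/z.png',o); print(o.shape)
```

```text
(580, 615, 3)
```

View pics/z.png

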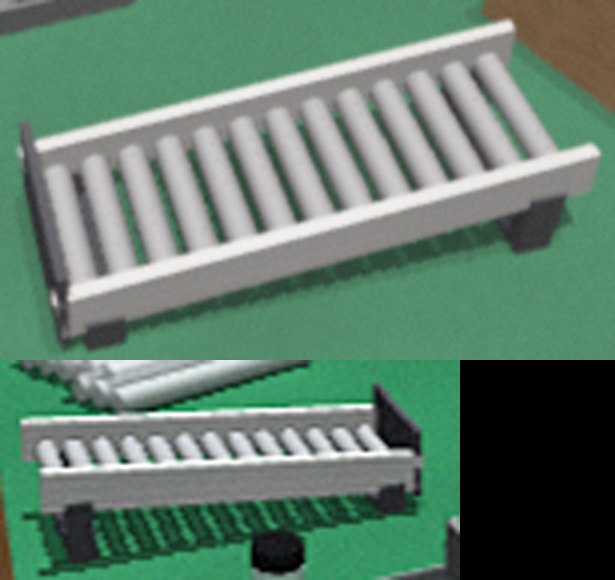

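Run:
```python
from h import *
s=dict(np.load('pics/side0.png.npz')); c=dict(np.load('pics/scene0.png.npz')); w=dict(np.load('pics/w1.png.npz'))
S=lambda u,v,z:np.round(ray(s,(u/3-.33+205,v/3-.33+240),z)*1000)[:2]
C=lambda u,v,z:np.round(ray(c,(u/4-.4+165,(v-360)/4-.4+125),z)*1000)[:2]
print('near rail hi in/out',S(597,147,.081),S(601,158,.081),'lo in/out',S(74,291,.0505),S(70,302,.0505))
print('far rail hi out/in',S(510,20,.081),S(515,32,.081),'lo out/in',S(45,141,.0505),S(45,152,.0505))
print('stop top far/near',S(25,122,.07),S(67,280,.07))
print('scene +y rail hi out/in',C(40,474,.081),C(40,467,.081),'lo',C(414,459,.0505),C(414,452,.0505))
print('scene -y rail hi',C(22,419,.081),'stop',C(376,386,.07),C(420,432,.07))
for u,v,z in[(240,275,.05),(500,300,.081),(502,316,.081),(236,282,.07)]: print('w',np.round(ray(w,(u,v),z)*1000)[:2])
```

```text
near rail hi in/out [ 660. -394.] [ 657. -401.] lo in/out [ 364. -337.] [ 359. -342.]
far rail hi out/in [ 679. -292.] [ 675. -302.] lo out/in [ 387. -237.] [ 384. -245.]
stop top far/near [ 376. -235.] [ 358. -341.]
scene +y rail hi out/in [ 680. -290.] [ 676. -302.] lo [ 386. -224.] [ 379. -236.]
scene -y rail hi [ 658. -396.] stop [ 360. -333.] [ 377. -231.]
w [ 385. -212.]
w [ 674. -274.]
w [ 678. -297.]
w [ 382. -207.]
```

Request:
{"method": "play_rows", "body": {"rows": [[[20,-38,0],-0.013],[[20,-38,0],-0.02],[[20,-38,0],-0.02],[[20,-38,0],-0.02],[[20,-38,0],-0.02],[[20,-38,0],0],[[19,-38,0],0],[[0,0,-30],0],[[0,0,-30],0],[[0,0,0],0]]}}

```text
time: 4.75
eef_pos: [0.5694, -0.3255, 0.1523]
ee_rot: [0.771, 0.637, -0.003, -0.01]
ft_force: [-0.6, 0.3, -4.1]
grip_width: 0.114
finger_force: 50.2
```

Request:
{"method": "play_rows", "body": {"rows": [[[0,0,-15],0],[[0,0,-7],0],[[0,0,0],0],[[0,0,0],0]]}}

```text
time: 5.15
eef_pos: [0.5739, -0.3279, 0.1425]
ee_rot: [0.771, 0.637, 0.0, 0.001]
ft_force: [0.0, -0.2, -1.6]
grip_width: 0.108
finger_force: 50.3
```

Run:
```python
from h import *
a=grab('side','s1.png')['color'][200:350,170:440]; b=grab('scene','c1.png')['color'][80:200,150:330]
a=cv2.resize(a,None,fx=2.2,fy=2.2,interpolation=cv2.INTER_CUBIC); b=cv2.resize(b,None,fx=2.2,fy=2.2,interpolation=cv2.INTER_CUBIC)
o=np.zeros((a.shape[0]+b.shape[0],a.shape[1],3),np.uint8); o[:a.shape[0]]=a; o[a.shape[0]:,:b.shape[1]]=b; cv2.imwrite('pics/z2.png',o[:,:,::-1])
s=env.read_state(); print(s['eef_pos'],s['ft_force'])
```

```text
[ 0.57412528 -0.32812964  0.14306375] [-0.08875269 -0.4404914  -2.77223252]
```

View pics/z2.png

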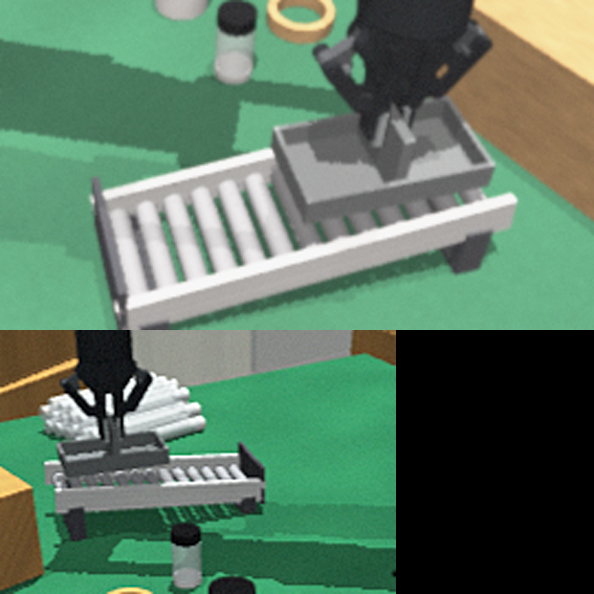

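The caddy hangs over the high end, lined up between the rails. I'll lower it gently.

Request:
{"method": "play_rows", "body": {"rows": [[[0,0,-12],0],[[0,0,-6],0],[[0,0,-3],0],[[0,0,-2],0],[[0,0,0],0]]}}

```text
time: 5.75
eef_pos: [0.5733, -0.3277, 0.1177]
ee_rot: [0.771, 0.637, -0.0, -0.0]
ft_force: [0.1, -0.1, -3.3]
grip_width: 0.108
finger_force: 50.3
```

Request:
{"method": "play_rows", "body": {"rows": [[[0,0,-2],0],[[0,0,-2],0],[[0,0,0],0],[[0,0,0],0]]}}

```text
time: 6.15
eef_pos: [0.5738, -0.3282, 0.1161]
ee_rot: [0.771, 0.637, 0.0, 0.001]
ft_force: [-3.9, 1.4, 5.3]
grip_width: 0.109
finger_force: 51.4
```

Request:
{"method": "play_rows", "body": {"rows": [[[0,0,0],0],[[0,0,0],0],[[0,0,15],0],[[0,0,40],0],[[0,0,50],0],[[0,0,40],0],[[0,0,0],0],[[0,0,0],0]], "grip": 1}}

```text
time: 6.95
eef_pos: [0.5743, -0.3283, 0.2625]
ee_rot: [0.771, 0.637, 0.001, 0.003]
ft_force: [0.1, 0.5, -0.6]
grip_width: 1.003
finger_force: 0.0
```

Request:
{"method": "play_rows", "body": {"rows": [[[0,0,0],0],[[0,0,0],0],[[0,0,0],0],[[0,0,0],0],[[0,0,0],0],[[0,0,0],0],[[0,0,0],0],[[0,0,0],0],[[0,0,0],0],[[0,0,0],0]]}}

```text
time: 7.95
eef_pos: [0.5735, -0.3279, 0.2594]
ee_rot: [0.771, 0.637, 0.0, 0.0]
ft_force: [-0.3, -0.4, -0.2]
grip_width: 0.998
finger_force: 0.0
```

Run:
```python
from h import *
a=grab('side','s2.png')['color'][200:350,170:440]; b=grab('scene','c2.png')['color'][80:200,150:330]
a=cv2.resize(a,None,fx=2.2,fy=2.2,interpolation=cv2.INTER_CUBIC); b=cv2.resize(b,None,fx=2.2,fy=2.2,interpolation=cv2.INTER_CUBIC)
o=np.zeros((a.shape[0]+b.shape[0],a.shape[1],3),np.uint8); o[:a.shape[0]]=a; o[a.shape[0]:,:b.shape[1]]=b; cv2.imwrite('pics/z3.png',o[:,:,::-1])
s=env.read_state(); print(s['eef_pos'],s['ft_force'])
```

```text
[ 0.57355535 -0.32786404  0.25937564] [-0.08771899 -0.56453439 -0.47667427]
```

View pics/z3.png

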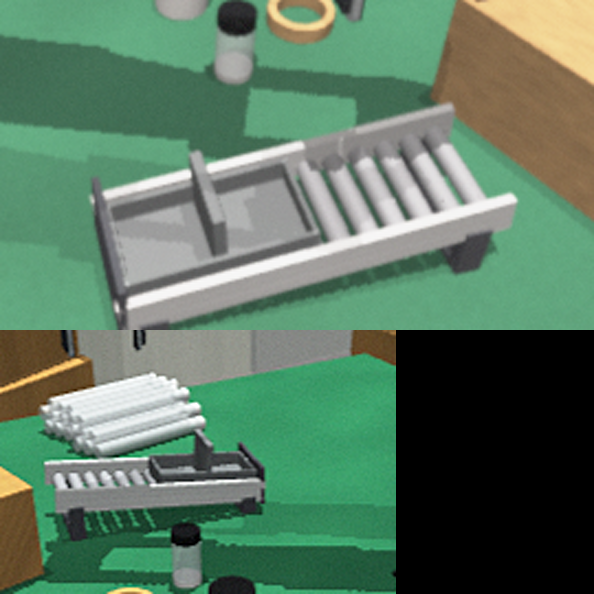

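The caddy rests at the stop. I'll check its predicted corners against these pictures and refine the stock positions by mask.

Run:
```python
from h import *
s=dict(np.load('pics/s2.png.npz')); c=dict(np.load('pics/c2.png.npz')); s0=dict(np.load('pics/side0.png.npz'));c0=dict(np.load('pics/scene0.png.npz'))
O=np.array([514,-317,0])/1000; th=-.19; u=np.array([np.cos(th),np.sin(th),0]); n=np.array([-np.sin(th),np.cos(th),0])
def L(x,y,z): return O+u*x/1000+n*y/1000+np.array([0,0,z/1000])
for nm,x,y,h in[('hi far',2,38,24),('hi near',2,-38,24),('lo far',-148,38,24),('lo near',-148,-38,24),('handle far',-79,34,65),('handle near',-79,-34,65)]:
    X=L(x,y,50+.1*(x)+h + (.7 if h>60 else 0)); print(nm,'side zoom',np.round((proj(s,X)-[170,200])*2.2),'scene zoom',np.round((proj(c,X)-[150,80])*2.2+[0,330]))
# stock: black caps / colours
for nm,d in(('side',s),('scene',c)):
    hsv=cv2.cvtColor(d['color'],cv2.COLOR_RGB2HSV); m=(hsv[...,2]<50).astype(np.uint8)
    k,_,st,ce=cv2.connectedComponentsWithStats(m)
    for q,z in(([571,-104,78],.078),([570,11,52],.052),([570,131,56],.056),([671,75,74],.074)):
        p=proj(d,np.array(q)/1000); i=[j for j in range(1,k) if st[j,4]>15 and np.linalg.norm(ce[j]-p)<14]
        for j in i: 
            x,y,w,h,a=st[j]; print(nm,q,'px',np.round(p),'box',st[j],'cen->',np.round(ray(d,ce[j],z)*1000)[:2])
```

```text
hi far side zoom [285. 155.] scene zoom [160. 474.]
hi near side zoom [319. 230.] scene zoom [147. 454.]
lo far side zoom [102. 201.] scene zoom [257. 469.]
lo near side zoom [122. 283.] scene zoom [240. 450.]
handle far side zoom [190. 148.] scene zoom [212. 444.]
handle near side zoom [215. 218.] scene zoom [198. 428.]
side [571, -104, 78] px [277. 204.] box [269 201  17  15 171] cen-> [ 565. -117.]
side [570, 11, 52] px [253. 184.] box [241 179  23  17 236] cen-> [563.  -2.]
side [570, 131, 56] px [232. 157.] box [226 156  14  23 209] cen-> [550.  84.]
side [671, 75, 74] px [278. 153.] box [276 153   6   6  27] cen-> [666.  64.]
scene [571, -104, 78] px [234. 170.] box [228 167  13  11 122] cen-> [578. -94.]
scene [570, 11, 52] px [255. 197.] box [245 192  21  16 283] cen-> [576.  22.]
scene [570, 131, 56] px [279. 218.] box [271 217  17  26 307] cen-> [597. 173.]
scene [671, 75, 74] px [231. 213.] box [227 211   8   9  66] cen-> [676.  82.]
```

Request:
{"method": "play_rows", "body": {"rows": [[[0,37,0],-0.14],[[0,37,0],-0.14],[[0,37,0],-0.14],[[0,37,0],-0.14],[[0,37,0],-0.14],[[-2,38,0],-0.14],[[0,0,0],-0.14],[[0,0,0],-0.14],[[0,0,0],-0.14],[[0,0,0],-0.14]]}}

```text
time: 9.05
eef_pos: [0.5715, -0.1046, 0.2595]
ee_rot: [1.0, -0.012, 0.0, 0.0]
ft_force: [-0.1, -0.3, 0.2]
grip_width: 0.997
finger_force: 0.0
```

Request:
{"method": "play_rows", "body": {"rows": [[[0,0,-30],-0.14],[[0,0,-40],-0.03],[[0,0,0],0],[[0,0,0],0]]}}

```text
time: 9.45
eef_pos: [0.5712, -0.1048, 0.189]
ee_rot: [0.996, -0.094, -0.001, -0.0]
ft_force: [-0.3, 0.1, 0.6]
grip_width: 0.999
finger_force: 0.0
```

Run:
```python
from h import *
d=grab('wrist','w3.png'); s=env.read_state(); print(s['eef_pos'],s['ee_rot'])
```

```text
[ 0.57226341 -0.10507407  0.19108724] [ 9.95560299e-01 -9.41194074e-02  1.07914456e-03  2.53284057e-04]
```

View pics/w3.png

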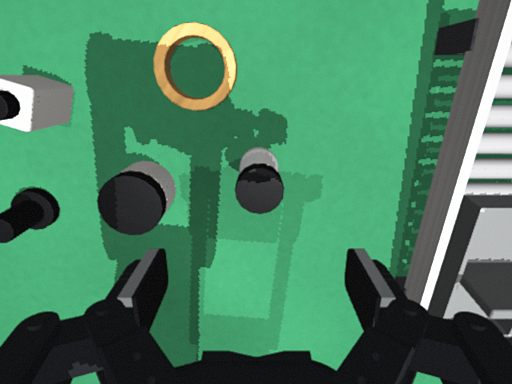

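The wrist view has the tube cap at (259,189) between the fingers, with the jar lid at (132,203) to the left and the caddy at the right edge.

Run:
```python
from h import *
d=dict(np.load('pics/w3.png.npz'))
for n,u,v,z in [('tube',259.5,189,.078),('jar',132,203,.052),('tape',195,66,.02),('caddy hi inner corner? ',467,197,.066),('rail inner hi?',509,5,.07),('rail in',425,305,.055)]: print(n,np.round(ray(d,(u,v),z)*1000)[:2])
for z in(.078,.055): print(proj(d,[.571,-.105,z]))
```

```text
tube [ 571. -107.]
jar [570.   9.]
tape [672. -69.]
caddy hi inner corner?  [ 528. -275.]
rail inner hi? [ 667. -296.]
rail in [ 412. -244.]
[257.65851871 189.91632046]
[257.52800039 180.72888189]
```

Request:
{"method": "play_rows", "body": {"rows": [[[-1,-1,-45],0],[[0,0,-45],0],[[0,0,-30],0],[[0,0,-14],0],[[0,0,0],0],[[0,0,0],0]]}}

```text
time: 10.1
eef_pos: [0.5726, -0.1065, 0.0583]
ee_rot: [0.996, -0.094, 0.002, 0.001]
ft_force: [-0.5, 0.2, 0.4]
grip_width: 0.999
finger_force: 0.0
```

Request:
{"method": "play_rows", "body": {"rows": [[[0,0,0],0],[[0,0,0],0],[[0,0,0],0],[[0,0,0],0],[[0,0,0],0]], "grip": -1, "force": 30}}

```text
time: 10.6
eef_pos: [0.5712, -0.1063, 0.0566]
ee_rot: [0.996, -0.094, 0.001, 0.0]
ft_force: [-0.2, -0.4, 5.0]
grip_width: 0.448
finger_force: 29.8
```

Request:
{"method": "play_rows", "body": {"rows": [[[0,0,30],0],[[0,0,45],0],[[0,0,45],0],[[0,0,20],0],[[0,0,0],0]]}}

```text
time: 11.1
eef_pos: [0.5724, -0.1063, 0.1999]
ee_rot: [0.996, -0.094, 0.004, 0.001]
ft_force: [-0.1, 0.2, 0.4]
grip_width: 0.45
finger_force: 30.2
```

Request:
{"method": "play_rows", "body": {"rows": [[[-27,-31,0],0],[[-27,-32,0],0],[[-27,-32,0],0],[[-27,-32,0],0],[[-28,-32,0],0],[[-28,-31,0],0],[[0,0,0],0],[[0,0,-40],0],[[0,0,-30],0],[[0,0,0],0]]}}

```text
time: 12.1
eef_pos: [0.4032, -0.2922, 0.118]
ee_rot: [0.996, -0.094, -0.006, -0.005]
ft_force: [-0.1, 1.1, -1.4]
grip_width: 0.446
finger_force: 30.4
```

Run:
```python
from h import *
a=grab('side','s3.png')['color'][190:350,190:400]; b=grab('wrist','w4.png')['color'][100:384,100:500]
a=cv2.resize(a,None,fx=2.1,fy=2.1,interpolation=cv2.INTER_CUBIC)
o=np.zeros((620-20,max(a.shape[1],400),3),np.uint8); a=a[-316:]; o[:a.shape[0],:a.shape[1]]=a; o[316:600,:400]=b; cv2.imwrite('pics/z4.png',o[:,:,::-1])
s=env.read_state(); print(s['eef_pos'],s['ft_force'])
```

```text
[ 0.40610887 -0.29476176  0.12377604] [-0.48796004 -0.24555493 -0.50813032]
```

View pics/z4.png

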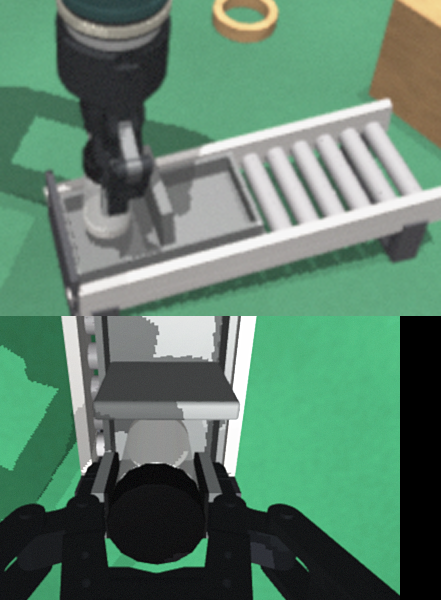

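The tube hangs over the compartment by the stop, clear of the handle and walls. I'll lower it.

Request:
{"method": "play_rows", "body": {"rows": [[[0,0,-10],0],[[0,0,-6],0],[[0,0,-3],0],[[0,0,0],0],[[0,0,0],0]]}}

```text
time: 12.7
eef_pos: [0.4067, -0.296, 0.1067]
ee_rot: [0.996, -0.094, 0.0, 0.0]
ft_force: [-0.6, -1.0, -0.5]
grip_width: 0.448
finger_force: 30.4
```

Request:
{"method": "play_rows", "body": {"rows": [[[0,0,-2],0],[[0,0,-2],0],[[0,0,0],0],[[0,0,0],0]]}}

```text
time: 13.1
eef_pos: [0.4065, -0.2958, 0.1023]
ee_rot: [0.996, -0.094, -0.0, 0.0]
ft_force: [-1.0, 0.5, -0.1]
grip_width: 0.442
finger_force: 30.4
```

Request:
{"method": "play_rows", "body": {"rows": [[[0,0,-2],0],[[0,0,0],0],[[0,0,0],0]]}}

```text
time: 13.4
eef_pos: [0.4068, -0.2961, 0.101]
ee_rot: [0.996, -0.094, 0.0, 0.0]
ft_force: [-0.6, -0.2, 2.2]
grip_width: 0.444
finger_force: 30.3
```

Request:
{"method": "play_rows", "body": {"rows": [[[0,0,0],0],[[0,0,0],0],[[0,0,0],0],[[0,0,20],0],[[0,0,40],0],[[0,0,40],0],[[8,20,0],0],[[15,40,0],0],[[16,43,0],0],[[16,43,0],0]], "grip": 1}}

```text
time: 14.4
eef_pos: [0.4618, -0.1486, 0.2003]
ee_rot: [0.995, -0.095, 0.0, 0.0]
ft_force: [1.3, -0.8, -0.5]
grip_width: 1.005
finger_force: 0.0
```

Request:
{"method": "play_rows", "body": {"rows": [[[16,43,0],0],[[16,43,0],0],[[16,43,0],0],[[16,43,0],0],[[16,43,0],0],[[16,43,0],0],[[12,25,0],0],[[0,0,-20],0],[[0,0,0],0],[[0,0,0],0]]}}

```text
time: 15.4
eef_pos: [0.569, 0.1329, 0.1795]
ee_rot: [0.996, -0.095, -0.001, 0.0]
ft_force: [-0.0, 0.1, 0.2]
grip_width: 0.998
finger_force: 0.0
```

Run:
```python
from h import *
d=grab('wrist','w5.png'); s=env.read_state(); print(s['eef_pos'],s['ee_rot'])
e=grab('side','s4.png')['color']
a=cv2.resize(e[190:350,190:330],None,fx=1.8,fy=1.8,interpolation=cv2.INTER_CUBIC)
o=np.zeros((384,512+a.shape[1],3),np.uint8); o[:,:512]=d['color']; o[:a.shape[0],512:]=a; cv2.imwrite('pics/z5.png',o[:,:,::-1]); print(o.shape)
```

```text
[0.5694412  0.13262332 0.18049702] [ 9.95495429e-01 -9.48092763e-02 -1.65865804e-04  1.59225384e-04]
(384, 764, 3)
```

View pics/z5.png

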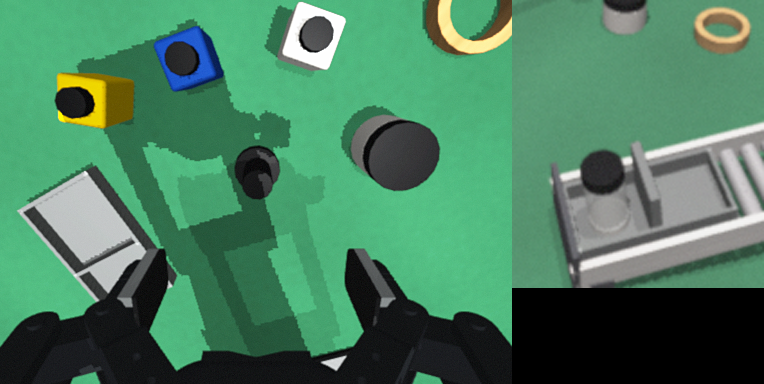

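The tube stands in the compartment by the stop. The plug top is at (258,185), the jar lid at (402,155), the white bottle's cap at (317,34), and the tray at the left.

Run:
```python
from h import *
d=dict(np.load('pics/w5.png.npz'))
for n,u,v,z in [('plug',258,185,.056),('jar',402,155,.052),('bottle',317,34,.074),('b1',300,2,.06),('b2',346,15,.06),('b3',328,69,.06),('b4',284,57,.06),('tray1',19,208,.02),('tray2',94,167,.02),('tray3',176,284,.02),('divider',137,240,.02)]: print(n,np.round(ray(d,(u,v),z)*1000)[:2])
```

```text
plug [568. 132.]
jar [570.  13.]
bottle [670.  74.]
b1 [693.  80.]
b2 [679.  50.]
b3 [647.  66.]
b4 [661.  96.]
tray1 [577. 367.]
tray2 [602. 281.]
tray3 [463. 241.]
divider [521. 265.]
```

Request:
{"method": "play_rows", "body": {"rows": [[[-1,-1,-45],0],[[0,0,-40],0],[[0,0,-30],0],[[0,0,-15],0],[[0,0,0],0],[[0,0,0],0]]}}

```text
time: 16.1
eef_pos: [0.5698, 0.132, 0.0522]
ee_rot: [0.996, -0.095, 0.001, -0.0]
ft_force: [0.2, 0.7, 0.9]
grip_width: 1.001
finger_force: 0.0
```

Request:
{"method": "play_rows", "body": {"rows": [[[0,0,0],0],[[0,0,0],0],[[0,0,0],0],[[0,0,0],0],[[0,0,0],0],[[0,0,0],0]], "grip": -1}}

```text
time: 16.7
eef_pos: [0.5689, 0.1322, 0.0511]
ee_rot: [0.996, -0.094, 0.001, -0.0]
ft_force: [-0.7, 0.5, 3.5]
grip_width: 0.292
finger_force: 29.5
```

Request:
{"method": "play_rows", "body": {"rows": [[[0,0,30],0],[[0,0,45],0],[[0,0,45],0],[[0,0,20],0],[[0,0,0],0]]}}

```text
time: 17.2
eef_pos: [0.5706, 0.1325, 0.1951]
ee_rot: [0.996, -0.094, 0.004, -0.001]
ft_force: [1.3, 0.3, 0.1]
grip_width: 0.292
finger_force: 29.7
```

Request:
{"method": "play_rows", "body": {"rows": [[[-8,-42,0],0],[[-9,-45,0],0],[[-9,-45,0],0],[[-9,-45,0],0],[[-9,-45,0],0],[[-9,-45,0],0],[[-9,-45,0],0],[[-9,-45,0],0],[[-9,-45,0],0],[[-9,-40,0],0]]}}

```text
time: 18.2
eef_pos: [0.4779, -0.3113, 0.1873]
ee_rot: [0.995, -0.095, -0.002, -0.001]
ft_force: [2.0, -0.4, -0.3]
grip_width: 0.294
finger_force: 29.7
```

Request:
{"method": "play_rows", "body": {"rows": [[[0,0,0],0],[[0,0,-40],0],[[0,0,-30],0],[[0,0,0],0],[[0,0,0],0]]}}

```text
time: 18.7
eef_pos: [0.479, -0.3087, 0.1188]
ee_rot: [0.996, -0.094, -0.002, -0.001]
ft_force: [-0.4, -0.7, -0.4]
grip_width: 0.289
finger_force: 29.8
```

Run:
```python
from h import *
a=grab('side','s5.png')['color'][190:350,190:400]; b=grab('wrist','w6.png')['color'][50:384,100:500]
a=cv2.resize(a,None,fx=1.6,fy=1.6,interpolation=cv2.INTER_CUBIC)
o=np.zeros((600,400,3),np.uint8); o[:256,:336]=a; o[260:594,:400]=b; cv2.imwrite('pics/z6.png',o[:,:,::-1])
s=env.read_state(); print(s['eef_pos'],s['ft_force'])
```

```text
[ 0.48046585 -0.31002465  0.12189313] [-0.1169202   0.94386033 -0.09013721]
```

View pics/z6.png

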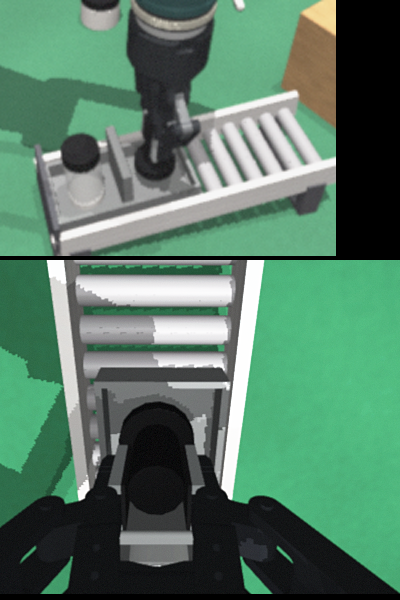

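The plug is over the second compartment, between handle and end wall. I'll lower it.

Request:
{"method": "play_rows", "body": {"rows": [[[0,0,-8],0],[[0,0,-7],0],[[0,0,-4],0],[[0,0,0],0],[[0,0,0],0]]}}

```text
time: 19.3
eef_pos: [0.4804, -0.3101, 0.1033]
ee_rot: [0.996, -0.094, 0.001, 0.001]
ft_force: [-1.2, 0.8, 6.5]
grip_width: 0.296
finger_force: 30.4
```

Request:
{"method": "play_rows", "body": {"rows": [[[0,0,-2],0],[[0,0,-2],0],[[0,0,0],0],[[0,0,0],0]]}}

```text
time: 19.7
eef_pos: [0.482, -0.3108, 0.1029]
ee_rot: [0.996, -0.094, 0.004, 0.002]
ft_force: [-1.7, 3.8, 16.2]
grip_width: 0.291
finger_force: 31.5
```

Request:
{"method": "play_rows", "body": {"rows": [[[0,0,3],0],[[0,0,0],0],[[0,0,0],0],[[0,0,0],0],[[0,0,25],0],[[0,0,45],0],[[0,0,30],0],[[10,30,0],0],[[11,42,0],0],[[11,42,0],0]], "grip": 1}}

```text
time: 20.7
eef_pos: [0.5116, -0.1951, 0.1999]
ee_rot: [0.995, -0.095, -0.0, -0.0]
ft_force: [-0.1, 1.0, -0.5]
grip_width: 0.997
finger_force: 0.0
```

Request:
{"method": "play_rows", "body": {"rows": [[[11,42,0],0],[[11,42,0],0],[[11,42,0],0],[[11,42,0],0],[[11,40,0],0],[[0,0,0],0],[[0,0,0],0]]}}

```text
time: 21.4
eef_pos: [0.5663, 0.0129, 0.1995]
ee_rot: [0.996, -0.093, -0.001, 0.0]
ft_force: [0.1, -0.5, -0.3]
grip_width: 1.0
finger_force: 0.0
```

Run:
```python
from h import *
d=grab('wrist','w7.png'); s=env.read_state(); print(s['eef_pos'],s['ee_rot'])
e=grab('side','s6.png')['color']
a=cv2.resize(e[190:350,190:330],None,fx=1.8,fy=1.8,interpolation=cv2.INTER_CUBIC)
o=np.zeros((384,512+a.shape[1],3),np.uint8); o[:,:512]=d['color']; o[:a.shape[0],512:]=a; cv2.imwrite('pics/z7.png',o[:,:,::-1])
for z in(.052,): print(proj(d,[.570,.012,z]))
```

```text
[0.56628662 0.01190468 0.19965361] [ 9.95546712e-01 -9.42664036e-02 -6.44927388e-04  4.15844802e-04]
[257.25376451 171.97332942]
```

View pics/z7.png

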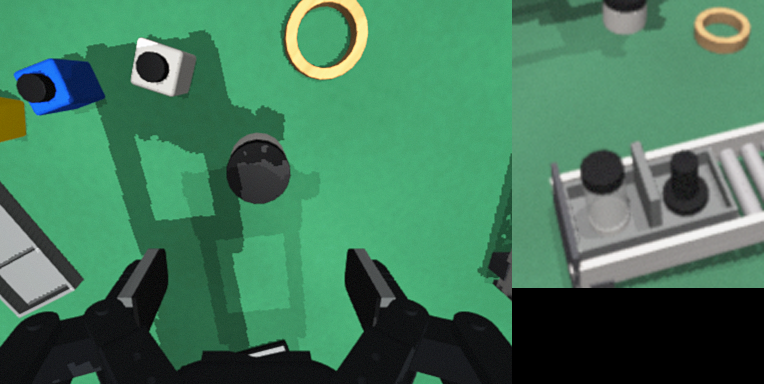

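The plug stands in its compartment. The jar lid is at (258,171), as expected, so I'll take the jar.

Request:
{"method": "play_rows", "body": {"rows": [[[4,0,-45],0],[[0,0,-45],0],[[0,0,-40],0],[[0,0,-20],0],[[0,0,-8],0],[[0,0,0],0],[[0,0,0],0]]}}

```text
time: 22.2
eef_pos: [0.5717, 0.0113, 0.044]
ee_rot: [0.995, -0.095, 0.001, 0.0]
ft_force: [0.2, -0.0, 0.7]
grip_width: 1.0
finger_force: 0.0
```

Request:
{"method": "play_rows", "body": {"rows": [[[0,0,0],0],[[0,0,0],0],[[0,0,0],0],[[0,0,0],0],[[0,0,0],0]], "grip": -1}}

```text
time: 22.7
eef_pos: [0.5719, 0.0119, 0.0444]
ee_rot: [0.996, -0.094, 0.002, 0.0]
ft_force: [-0.1, -0.6, 5.4]
grip_width: 0.669
finger_force: 32.7
```

Request:
{"method": "play_rows", "body": {"rows": [[[0,0,30],0],[[0,0,45],0],[[0,0,45],0],[[0,0,30],0],[[-5,30,0],0],[[-6,40,0],0],[[-6,40,0],0],[[-6,40,0],0],[[0,0,0],0],[[0,0,0],0]]}}

```text
time: 23.7
eef_pos: [0.547, 0.1629, 0.1918]
ee_rot: [0.996, -0.093, -0.0, 0.0]
ft_force: [0.2, 0.4, -1.2]
grip_width: 0.672
finger_force: 32.7
```

Run:
```python
from h import *
d=grab('wrist','w8.png'); s=env.read_state(); print(s['eef_pos'],s['ee_rot'],s['grip_width'])
s0=cv2.imread('pics/side0.png')[120:170,155:230]; s0=cv2.resize(s0,None,fx=3.6,fy=3.6,interpolation=cv2.INTER_CUBIC)
o=np.zeros((384,512+270,3),np.uint8); o[:,:512]=d['color'][:,:,::-1]; o[:180,512:]=s0; cv2.imwrite('pics/z8.png',o)
```

```text
[0.54729336 0.16202935 0.19191986] [ 9.95564883e-01 -9.40757102e-02 -3.13080087e-04  4.76817229e-04] 0.6713894072484033
```

View pics/z8.png

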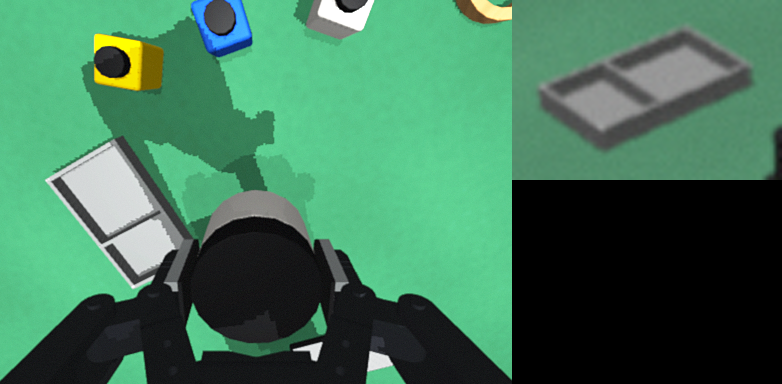

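The jar is held. The tray's corners are at (46,180), (121,137) and (134,289), with its divider from (101,245) to (160,212).

Run:
```python
from h import *
d=dict(np.load('pics/w8.png.npz')); s=dict(np.load('pics/side0.png.npz'))
for n,u,v,z in [('A',46,180,.02),('B',121,137,.02),('C',134,289,.02),('div1',101,245,.02),('div2',160,212,.02),('yellow',112,62,.074),('blue',220,17,.074)]: print(n,np.round(ray(d,(u,v),z)*1000)[:2])
for n,u,v in [('L=C',541,90),('B=A',685,28),('R=B',752,68),('F',603,132),('div1',608,66),('div2',657,101)]: print(n,np.round(ray(s,((u-512)/3.6-.36+155,v/3.6-.36+120),.02)*1000)[:2])
```

```text
A [574. 369.]
B [601. 283.]
C [435. 324.]
div1 [495. 341.]
div2 [520. 269.]
yellow [659. 247.]
blue [672. 165.]
L=C [438. 317.]
B=A [574. 365.]
R=B [601. 283.]
F [464. 241.]
div1 [497. 331.]
div2 [515. 266.]
```

Request:
{"method": "play_rows", "body": {"rows": [[[0,35,0],0],[[0,40,0],0],[[0,40,0],0],[[1,35,0],0],[[0,0,0],0],[[0,0,-45],0],[[0,0,-45],0],[[0,0,-35],0],[[0,0,-8],0],[[0,0,0],0]]}}

```text
time: 24.75
eef_pos: [0.5481, 0.3101, 0.0577]
ee_rot: [0.995, -0.095, -0.002, 0.001]
ft_force: [0.2, 0.4, -0.3]
grip_width: 0.666
finger_force: 32.8
```

Request:
{"method": "play_rows", "body": {"rows": [[[0,0,-4],0],[[0,0,-2],0],[[0,0,0],0],[[0,0,0],0]]}}

```text
time: 25.15
eef_pos: [0.5492, 0.3125, 0.0548]
ee_rot: [0.996, -0.094, 0.001, -0.001]
ft_force: [-0.1, 0.2, -0.7]
grip_width: 0.672
finger_force: 32.8
```

Request:
{"method": "play_rows", "body": {"rows": [[[0,0,-3],0],[[0,0,-2],0],[[0,0,-1],0],[[0,0,0],0],[[0,0,0],0]]}}

```text
time: 25.65
eef_pos: [0.5485, 0.3123, 0.0484]
ee_rot: [0.996, -0.094, 0.0, -0.0]
ft_force: [-2.6, -1.3, 6.2]
grip_width: 0.67
finger_force: 33.4
```

Request:
{"method": "play_rows", "body": {"rows": [[[0,0,0],0],[[0,0,0],0],[[0,0,0],0],[[0,0,30],0],[[0,0,50],0],[[0,0,50],0],[[10,-20,0],0.14],[[16,-32,0],0.14],[[18,-34,0],0.14],[[18,-34,0],0.14]], "grip": 1}}

```text
time: 26.65
eef_pos: [0.6109, 0.1912, 0.1772]
ee_rot: [0.982, 0.188, 0.0, 0.0]
ft_force: [-0.6, 0.1, -0.5]
grip_width: 1.0
finger_force: 0.0
```

Request:
{"method": "play_rows", "body": {"rows": [[[18,-34,0],0.14],[[18,-34,0],0.14],[[16,-34,0],0.14],[[8,-16,0],0.14],[[0,0,0],0.14],[[0,0,0],0.05],[[0,0,0],0],[[0,0,0],0]]}}

```text
time: 27.45
eef_pos: [0.6705, 0.0742, 0.177]
ee_rot: [0.847, 0.531, -0.0, -0.0]
ft_force: [0.6, 0.2, -0.6]
grip_width: 0.999
finger_force: 0.0
```

Run:
```python
from h import *
d=grab('wrist','w9.png'); s=env.read_state(); print(s['eef_pos'],s['ee_rot'],s['grip_width'])
e=grab('side','s7.png')['color'][90:190,140:290]; e=cv2.resize(e,None,fx=1.8,fy=1.8)
o=np.zeros((384,512+270,3),np.uint8); o[:,:512]=d['color']; o[:180,512:]=e; cv2.imwrite('pics/z9.png',o[:,:,::-1])
print(proj(d,[.67,.074,.074]))
# white body top mask
hsv=cv2.cvtColor(d['color'],cv2.COLOR_RGB2HSV); m=((hsv[...,1]<40)&(hsv[...,2]>190)).astype(np.uint8)
k,_,st,ce=cv2.connectedComponentsWithStats(m)
for j in range(1,k):
    if st[j,4]>150: print(st[j],ce[j])
```

```text
[0.67045596 0.07428177 0.17707092] [ 8.47240755e-01  5.31209079e-01 -1.24518906e-04 -4.61074522e-05] 0.9974220995275705
[256.36910182 195.6987479 ]
[ 334    0  178   80 5240] [400.25458015  26.42767176]
[398 163  18  80 921] [406.03040174 201.57003257]
[261 174  19  37 321] [273.73831776 193.26168224]
[235 193  19  17 169] [241.40236686 202.20118343]
```

View pics/z9.png

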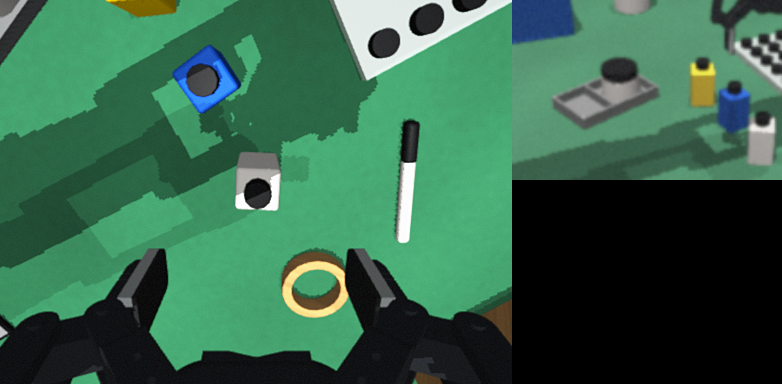

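The jar sits in the large compartment. The bottle is square to the fingers, with its cap at (258,193), and the tape is clear.

Request:
{"method": "play_rows", "body": {"rows": [[[0,0,-45],0],[[0,0,-40],0],[[0,0,-30],0],[[0,0,-12],0],[[0,0,0],0],[[0,0,0],0]]}}

```text
time: 28.15
eef_pos: [0.6717, 0.0743, 0.0522]
ee_rot: [0.847, 0.532, 0.001, 0.001]
ft_force: [0.1, 0.0, 0.1]
grip_width: 0.995
finger_force: 0.0
```

Request:
{"method": "play_rows", "body": {"rows": [[[0,0,0],0],[[0,0,0],0],[[0,0,0],0],[[0,0,0],0],[[0,0,0],0]], "grip": -1}}

```text
time: 28.65
eef_pos: [0.6713, 0.0742, 0.0518]
ee_rot: [0.847, 0.532, 0.001, 0.001]
ft_force: [0.6, 0.7, 4.8]
grip_width: 0.42
finger_force: 30.1
```

Request:
{"method": "play_rows", "body": {"rows": [[[0,0,30],0],[[0,0,45],0],[[0,0,45],0],[[0,0,20],0],[[0,0,0],0]]}}

```text
time: 29.15
eef_pos: [0.6725, 0.0742, 0.1957]
ee_rot: [0.847, 0.531, 0.004, 0.002]
ft_force: [0.1, 0.4, -0.8]
grip_width: 0.419
finger_force: 29.8
```

Request:
{"method": "play_rows", "body": {"rows": [[[-20,22,0],-0.11],[[-28,32,0],-0.14],[[-29,33,0],-0.14],[[-29,33,0],-0.14],[[-29,33,0],-0.14],[[-29,33,0],-0.14],[[-28,30,0],0],[[0,0,0],0],[[0,0,-45],0],[[0,0,-45],0]]}}

```text
time: 30.15
eef_pos: [0.4788, 0.2902, 0.099]
ee_rot: [0.988, 0.155, 0.001, 0.0]
ft_force: [0.2, 0.6, -1.6]
grip_width: 0.421
finger_force: 30.0
```

Request:
{"method": "play_rows", "body": {"rows": [[[0,0,-20],0],[[0,0,0],0],[[0,0,0],0]]}}

```text
time: 30.45
eef_pos: [0.4782, 0.2894, 0.0792]
ee_rot: [0.988, 0.155, -0.001, 0.001]
ft_force: [-0.2, 0.6, 1.5]
grip_width: 0.419
finger_force: 30.1
```

Run:
```python
from h import *
d=grab('wrist','w10.png'); s=env.read_state(); print(s['eef_pos'],s['ee_rot'],s['grip_width'])
e=grab('side','s8.png')['color'][90:190,120:250]; e=cv2.resize(e,None,fx=2,fy=2)
f=grab('scene','c8.png')['color'][220:320,280:400]; f=cv2.resize(f,None,fx=1.9,fy=1.9)
o=np.zeros((400,512+260,3),np.uint8); o[:384,:512]=d['color']; o[:200,512:]=e; o[205:395,512:740]=f; cv2.imwrite('pics/z10.png',o[:,:,::-1])
```

```text
[0.47919951 0.28996034 0.08084874] [9.87984569e-01 1.54552132e-01 3.59143273e-04 5.76441391e-06] 0.4188460925033772
```

View pics/z10.png

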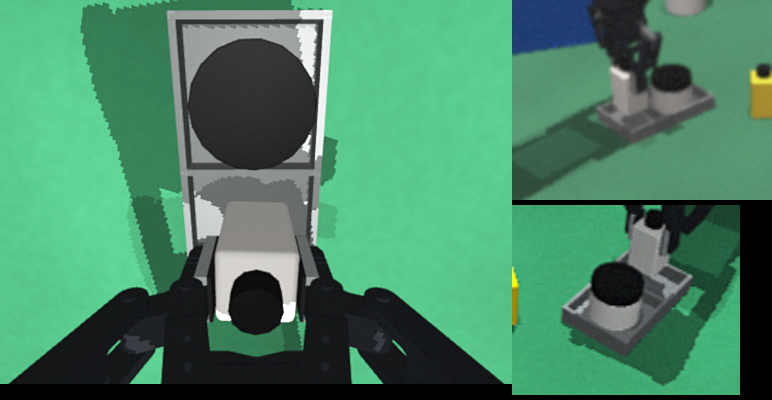

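The bottle is square over the small compartment. I'll lower it.

Request:
{"method": "play_rows", "body": {"rows": [[[0,0,-12],0],[[0,0,-7],0],[[0,0,-3],0],[[0,0,0],0],[[0,0,0],0]]}}

```text
time: 31.1
eef_pos: [0.4785, 0.2902, 0.0583]
ee_rot: [0.988, 0.155, -0.0, 0.0]
ft_force: [0.5, 0.9, 0.0]
grip_width: 0.421
finger_force: 30.1
```

Request:
{"method": "play_rows", "body": {"rows": [[[0,0,-2],0],[[0,0,-1],0],[[0,0,0],0],[[0,0,0],0]]}}

```text
time: 31.5
eef_pos: [0.4787, 0.2903, 0.0557]
ee_rot: [0.988, 0.155, 0.0, -0.0]
ft_force: [-0.4, -0.9, 1.6]
grip_width: 0.42
finger_force: 30.2
```

Request:
{"method": "play_rows", "body": {"rows": [[[0,0,0],0],[[0,0,0],0],[[0,0,0],0],[[0,0,25],0],[[0,0,45],0],[[0,0,50],0],[[0,0,40],0],[[-40,0,0],0],[[-40,0,0],0],[[0,0,0],0]], "grip": 1}}

```text
time: 32.5
eef_pos: [0.3947, 0.29, 0.2153]
ee_rot: [0.988, 0.156, -0.001, -0.0]
ft_force: [1.2, -0.4, 0.6]
grip_width: 1.002
finger_force: 0.0
```

Run:
```python
from h import *
a=grab('scene','c9.png')['color'][110:320,140:400]; b=grab('side','s9.png')['color'][100:360,140:400]
b=cv2.resize(b,None,fx=1.5,fy=1.5); a=cv2.resize(a,None,fx=1.5,fy=1.5)
o=np.zeros((390,785,3),np.uint8); o[:315,:390]=a; o[:,395:785]=b; cv2.imwrite('pics/z11.png',o[:,:,::-1])
```

```text
(no output)
```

View pics/z11.png

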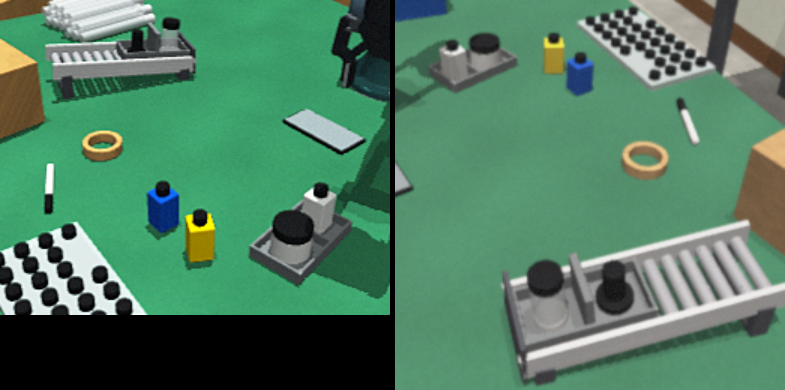

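All four stand upright in the right compartments, the caddy is against the stop, and the tape hasn't moved. The gripper is clear of everything.

```bash
python3 -c "
from h import *
print(job.sign_off())"
```

```text
the job is handed in; nothing more can be done
None
```

The caddy rolled down to the stop, both kits are made up with all four items upright in their compartments in the last pictures, the tape was left alone, and the job is handed in; no verdict came back.

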